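Flip the reorder marker of the empty parts bin

TASK

One of the three parts bins on the bench has run empty. With a fingertip, flip the hinged marker flap on the front of that bin right over its pivot, away from the robot, so that its other face shows, and press it down until it lies flat on the far half of its plate; steer it round with the finger, do not pinch it or flick it. Leave the other bins' flaps, the stock in the bins and the loose things on the bench as they are.

Things in the scene. Friction and masses are not known exactly. Their poses are not given: they have to be found in the camera images.
- bin_c: The EMPTY one of three like fixed units: red open-front parts bin (120 wide, 160 deep, 95 high, front lip 50) with a steel marker bracket on its front (robot side). Origin on the bench straight below the flap's pivot; x from marker to bin, y along the pivot, z up. Pivot at x 0, z 110; bin at x 78 to 238. Under the plate's near half it is free down to the bench but for thin struts (y +-36, x above -30).
- bin_a: The same kind of unit, same axes: the bin that holds pistons. Its marker must stay as it is.
- bin_b: The same kind of unit, same axes: the bin that holds a connecting rod. Its marker must stay as it is.
- flap_c (a joint): The EMPTY bin's flap, rad: 0 = flat on the near, lower half of its plate (round disc face up); grows as the tab is raised and swung away from the robot; 3.14 = stop, flat on the far half (bar face up). Tab points 15 deg below level at 0, straight up at 1.83, 15 deg above level at 3.14. Stiff hinge (0.08 N m, 1-2 N at the tab, no spring): stays where left. Starts at 0 to 0.2.
- flap_a (a joint): The same flap on the bin that holds pistons; leave it.
- flap_b (a joint): The same flap on the bin that holds a connecting rod; leave it.
- flap_c_pivot (a point): Middle of that flap's pivot line, 110 above the bench. Turns with the flap: y along the pivot, -x along the flap to its tab, z normal to it on the disc side. The fixed backing plate under it is 86 wide, 142 long (about 70 either side of the pivot), 3 thick, top face 5 below the pivot line, sloping 15 degrees, low towards the robot.
- flap_c_tab (a point): Middle of the free edge of that flap's finger tab, mid thickness, 96 from the pivot; axes as the pivot point. Flap: aluminium, 4 thick, about 80 g; leaf 78 wide from 4 to 70 from the pivot, then tab 56 wide to 96, so the tab overhangs the backing plate's end by 26 and a fingertip goes in under it from the robot's side.
- flap_a_tab (a point): Middle of the tab's free edge on the bin that holds pistons.
- flap_b_tab (a point): Middle of the tab's free edge on the bin that holds a connecting rod.
- stock_piston_mid (a point): Aluminium piston, 68 diameter, 56 high, standing in bin a near its lip, in front of a second, fixed one; point at its centre.
- stock_rod_mid (a point): Steel connecting rod, about 125 long, 63 wide, 20 thick, lying in bin b; point at its centre.
- loose_piston_mid (a point): Bystander: the same kind of piston standing on the bench; point at its centre, 28 above the bench.
- loose_rod_mid (a point): Bystander: the same kind of connecting rod lying on the bench; point at its centre, 10 above the bench.
- wrench_mid (a point): Bystander: steel wrench, 160 long, lying on the bench; point at its middle.
- oil_can_mid (a point): Bystander: plain steel can, 60 diameter, 110 high, standing on the bench; point at its centre.

How it is judged:
At the end, for the whole second after the job is handed in: The empty bin's flap rests within 0.12 rad (7 degrees) of flat on the far half of its plate (joint above 3.02 rad), at rest; the other two flaps' tabs are within 15 mm, and the stock and loose things within 20 mm, of where they started (value of joint flap_c above 3.02159 rad and velocity of joint flap_c between -0.1 and 0.1 rad/s and not (distance of flap_a_tab from where it was at the start of the episode above 0.015 m) and not (distance of flap_b_tab from where it was at the start of the episode above 0.015 m) and not (distance of stock_piston_mid from where it was at the start of the episode above 0.02 m) and not (distance of stock_rod_mid from where it was at the start of the episode above 0.02 m) and not (distance of loose_piston_mid from where it was at the start of the episode above 0.02 m) and not (distance of loose_rod_mid from where it was at the start of the episode above 0.02 m) and not (distance of wrench_mid from where it was at the start of the episode above 0.02 m) and not (distance of oil_can_mid from where it was at the start of the episode above 0.02 m)); the robot touches nothing.
It fails at once if the flap is pinched: the point between the finger pads lies inside the leaf or its tab (z of the grasp point in the frame of flap_c_pivot between -0.003 and 0.003 m and y of the grasp point in the frame of flap_c_pivot between -0.04 and 0.04 m and x of the grasp point in the frame of flap_c_pivot between -0.097 and -0.005 m).
It fails at once if the flap is flicked or slammed (faster than 8 rad/s) (velocity of joint flap_c above 8 rad/s or velocity of joint flap_c below -8 rad/s).
It fails at once if another bin's flap is moved (its tab by more than 15 mm) (distance of any of flap_a_tab, flap_b_tab from where it was at the start of the episode above 0.015 m).
It fails at once if stock in a bin or a loose thing on the bench is moved or lifted (by more than 20 mm) (distance of any of stock_piston_mid, stock_rod_mid, loose_piston_mid, loose_rod_mid, wrench_mid, oil_can_mid from where it was at the start of the episode above 0.02 m).
It also fails if it takes over 42 s, if anything falls off the work surface, if the arm or the gripper's body presses on something with over 40 N, if the wrist force passes 120 N, or if a joint passes its speed limit or range.

ROBOT

A 6-joint arm with a two-finger parallel gripper is mounted at the origin on the work surface. World frame = base frame: x ahead of the robot, y to its left, z up, the work surface at z = 0. Lengths are in m, angles in rad, forces in N, time in s.
With the tool pointing down it reaches from about 0.25 to 0.725 m from the base axis. Payload 4 kg.
Tool frame: the origin (TCP) lies on the centre line of the jaws, within the pads' length; the fingertips stand 11 mm ahead of it and the grasp point (between the pads) lies 8 mm behind it; z points along the fingers, x is the direction in which the jaws open and shut, and the axes are right-handed (so a half turn about z gives the same grasp; the last joint's range is limited). The gripper opens to 85 mm and grips with 20 to 120 N. Pads are 22 mm wide; open, the fingers measure 114 mm over their backs; the gripper's body (76 mm by 85 mm) begins 54 mm behind the grasp point. The pads swing forward as they close: fully open they stand 13 mm farther back than shut.
Start: joints at [1.344, 0.241, 0.005, 1.335, 0, 1.571], TCP at [0.112, 0.487, 0.242] pointing down, gripper open.
Joint ranges: [-2.72, 2.72], [-1.05, 1.87], [-1.09, 1.28], [-1.99, 2.15], [-1.42, 1.44], [-3.14, 3.14]. Speed limits (rad/s): [2.79, 2.79, 3.14, 3.14, 3.14, 3.14].

INTERFACE

Orientations are given as a unit quaternion [x, y, z, w].
In Python, from workcell import bot, viewer, order gives the robot as it stands. The module is installed in compiled form; this text tells all that it offers.
- The arm moves only by the tool send_rows, never from a script. Its argument "increments" is a list that holds one entry, the list of rows, each a list of 4 numbers: the shift along the tool's x, y, z in m, then the turn about the tool's z in degrees. A call has exactly 8 rows; each row shifts and turns the pose as measured when the row begins, along the tool's axes as they then stand; what a row does not reach is not made up. A row lasts 1/10 s, in which the tool goes at most 50 mm and 8.59 degrees, less where a joint would pass 70% of its speed; a pose out of reach is approached as far as the arm can. A call is refused whole if a number of a shift passes 0.05 or a number of a turn 8.59, either way. A call with a gripper value outside its range is refused whole. "hand" is the closure, from -1 (fully open) to 1 (shut), so that 0 is half open, set as the call begins (left out, the last holds). The fingers move at their own pace and stop on an object; the grip force is fixed at half the most. Time passes only in rows, so rows that do not move let the fingers close, or fill a call up. It gives the time, the measured TCP pose, the force and the opening at its end, in the units of the state.
- bot.get_obs(): the state, without advancing time (a new reading comes with each control period).
- viewer.camera(name): name is "scene" or "top"; returns a dict with "image" (384x512x3 uint8, red, green, blue), "range_z" (384x512 float32, m along the optical axis (not along the pixel's ray), 0 where there is no reading), "camera_matrix" (3x3 intrinsics, pixels), "dist" ([k1, k2, p1, p2, k3] as OpenCV has them; the pictures are not rectified), "eye" and "rotation" of the camera in the world. Camera axes: x right, y down, z forward; pixel columns grow to the right and rows downward; lengths in m; the calibration is good to about 2 mm. A picture is of the moment at which its call begins.
- order.job_done(): hands the job in, once; it reports no verdict.
The state is a dict: "clock": time; "joint_pos": joint angles; "joint_vel": joint speeds; "tau": joint torques, N m; "eef_pos": TCP position; "tool_rot": TCP orientation; "ft_force": force on the tool from outside, world axes, zero at the start; "ft_torque": the same for the moment, N m; "grip_width": finger opening in m.
Only numpy, scipy, OpenCV 4.12 (cv2) and the standard library are available. Lean on these libraries where they do the work, as an engineer would, in place of code of your own. Each camera call takes 0.05 s, during which the arm holds its last target.

## Working session

There is one attempt and no reset: what is moved stays moved. The work goes in short steps, Python scripts to look and compute and a tool call to move; the robot and the scene stay as the last step left them, time stands still between calls to the robot, and variables do not carry over. Pictures are saved under pics/ and viewed, and the job is handed in when it is done.

Besides the shell and the picture viewer there is one more tool, called after "Request:" as name(argument=value, ...) on one line, values as JSON. send_rows: Moves the arm, as the interface text tells. Its arguments: {"type":"object","properties":{"increments":{"type":"array","items":{"type":"array","items":{"type":"array","items":{"type":"number"}}}},"hand":{"type":"number"}},"required":["increments"]}

```bash
mkdir -p pics; python3 - <<'E'
from workcell import bot, viewer
import cv2,numpy as np
print(bot.get_obs())
for n in("scene","top"):
    c=viewer.camera(n); np.savez(n+"0.npz",**c)
    cv2.imwrite(f"pics/{n}0.png",cv2.resize(c["image"][:,:,::-1],(800,600)))
    print(n,c["camera_matrix"],c["dist"],c["eye"],c["rotation"])
E
```

```text
{'clock': 0.0, 'joint_pos': array([1.34400099e+00, 2.41391778e-01, 3.72045206e-03, 1.33521867e+00,
       5.07118963e-06, 1.57077787e+00]), 'joint_vel': array([ 2.66155520e-05,  9.11572425e-04, -4.59635029e-04, -1.50385506e-03,
        1.65083942e-03,  2.42727027e-03]), 'tau': array([ 6.35376691e-04, -3.72319186e+01,  2.52407295e+01,  1.68912602e-02,
        2.43385966e-04,  7.66938257e-06]), 'eef_pos': array([0.1122875 , 0.48659356, 0.2414221 ]), 'tool_rot': array([ 7.82571649e-01,  6.22559650e-01, -8.20814975e-04,  6.49718628e-04]), 'ft_force': array([-0.67004565, -0.26102248,  0.30094634]), 'ft_torque': array([ 0.0013295 ,  0.00556096, -0.0393226 ]), 'grip_width': 0.08549106535788357}
scene [[394.37349289   0.         247.96079474]
 [  0.         394.37349289 196.42508736]
 [  0.           0.           1.        ]] [-0.04005132  0.          0.          0.          0.        ] [1.1074605  0.59780636 1.02983067] [ 0.32015269  0.88542849 -0.31663343 -0.11516039]
top [[450.48559758   0.         267.22912763]
 [  0.         450.48559758 202.01025858]
 [  0.           0.           1.        ]] [-0.02819143  0.          0.          0.          0.        ] [4.95940978e-01 7.40248427e-04 1.32481090e+00] [-0.70401216  0.70854224 -0.02844981  0.03905605]
```

View pics/scene0.png

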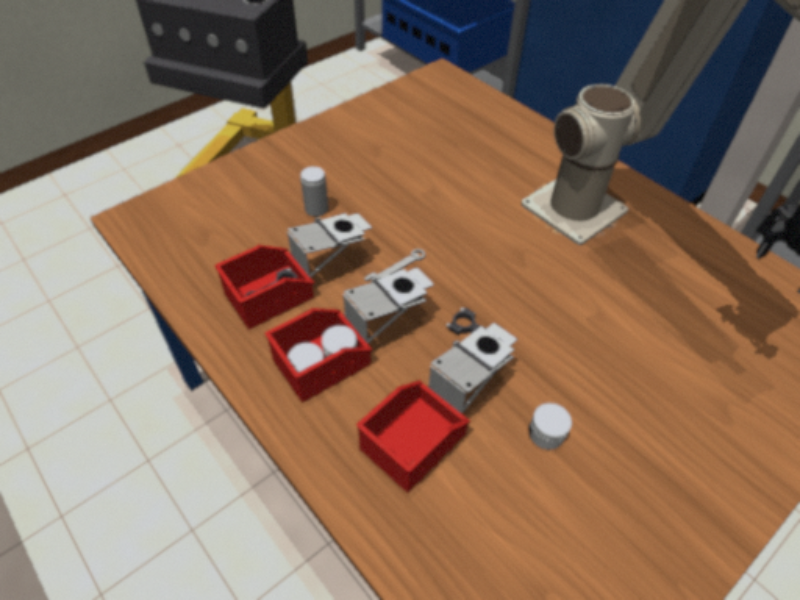

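View pics/top0.png

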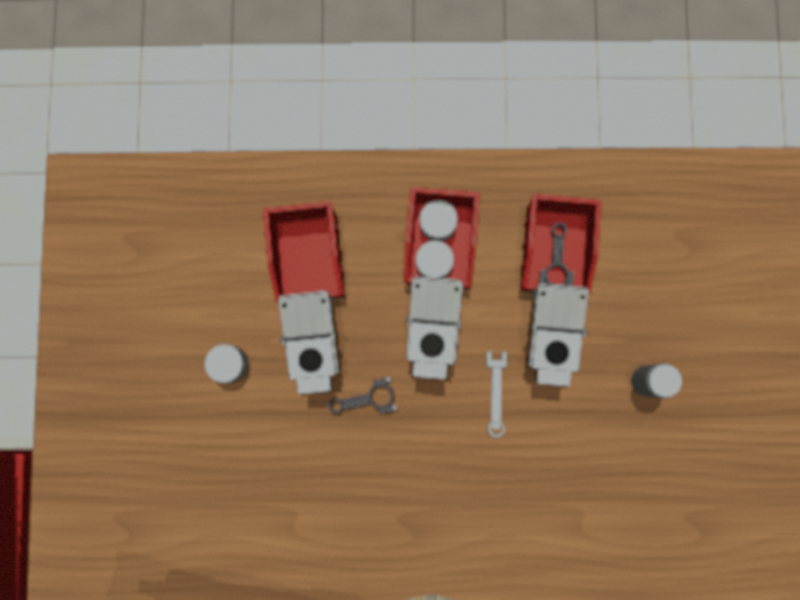

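The top view shows the empty bin at the upper left, at about (305,250) px. Its flap lies on the near half with the disc at (311,360) and the tab edge at about (314,390). The loose rod is next to it at (362,398).

```bash
cat > h.py <<'E'
import numpy as np,cv2
from scipy.spatial.transform import Rotation as R
def cloud(c):
    K=c["camera_matrix"];d=c["dist"];h,w=c["range_z"].shape
    u,v=np.meshgrid(np.arange(w),np.arange(h))
    n=cv2.undistortPoints(np.stack([u,v],-1).reshape(-1,1,2).astype(np.float32),K,d).reshape(h,w,2)
    z=c["range_z"]; P=np.dstack([n*z[...,None],z])
    M=c["rotation"]; M=R.from_quat(M).as_matrix() if np.ndim(M)==1 else M
    return P@M.T+c["eye"]
E
python3 - <<'E'
from h import *
T=np.load("top0.npz");P=cloud(T);im=T["image"]
S=np.load("scene0.npz");Q=cloud(S)
print("bench",np.median(P[300:330,200:300,2]),np.median(Q[250:300,380:420,2]))
x0,y0,s=140,110,9
cr=im[170:265,160:265,::-1]
cv2.imwrite("pics/crop0.png",cv2.resize(cr,None,fx=6,fy=6,interpolation=cv2.INTER_CUBIC))
# flap/marker: bright grey pixels above 0.05 
for n,A,I in(("top",P,im),("scene",Q,S["image"])):
    hsv=cv2.cvtColor(I,cv2.COLOR_RGB2HSV)
    m=(A[...,2]>0.06)&(A[...,2]<0.15)&(hsv[...,1]<60)&(A[...,0]>.2)&(A[...,0]<.75)&(A[...,1]>.1)&(A[...,1]<.4)
    nn,lab,st,ce=cv2.connectedComponentsWithStats(m.astype(np.uint8))
    for k in range(1,nn):
        if st[k,4]>100:
            p=A[lab==k]; r=cv2.minAreaRect((p[:,:2]*1000).astype(np.float32))
            c,V=np.linalg.eigh(np.cov(p.T)); print(n,st[k],p.mean(0),p.min(0),p.max(0),r,V[:,2],V[:,0])
    # white leaf vs grey plate
    for lo in(200,):
        b=m&(I.min(2)>lo)
    # dark disc
    d=(A[...,2]>0.06)&(A[...,2]<0.15)&(hsv[...,2]<50)&(A[...,0]<.6)&(A[...,1]>.1)&(A[...,1]<.4)&(A[...,0]>.2)
    nn,lab,st,ce=cv2.connectedComponentsWithStats(d.astype(np.uint8))
    for k in range(1,nn):
        if st[k,4]>15: print(n,"dark",st[k],A[lab==k].mean(0))
E
```

```text
bench -0.0007215245755956001 0.00035314230545324676
top [ 178  187   39   65 1880] [0.57220523 0.20781295 0.10964899] [0.48122607 0.16042671 0.06003586] [0.65489081 0.25925749 0.12833831] ((567.8631591796875, 208.1381378173828), (168.97743225097656, 93.3155288696289), 6.070347785949707) [-0.98550078 -0.11423411 -0.12545432] [-0.121579   -0.04030971  0.99176291]
top dark [192 224  13  13 128] [0.53778754 0.20589991 0.10765073]
scene [ 275  207   56   56 1610] [0.58859595 0.21153159 0.10608756] [0.48057949 0.16125351 0.06005345] [0.65891881 0.25707976 0.1268575 ] ((569.3242797851562, 206.94857788085938), (175.63101196289062, 93.69586181640625), 7.389981269836426) [-9.94875550e-01 -1.01106908e-01  1.80945646e-04] [-0.00974456  0.09766587  0.99517155]
scene dark [306 216  12   9  84] [0.53780963 0.20270005 0.10778292]
```

View pics/crop0.png

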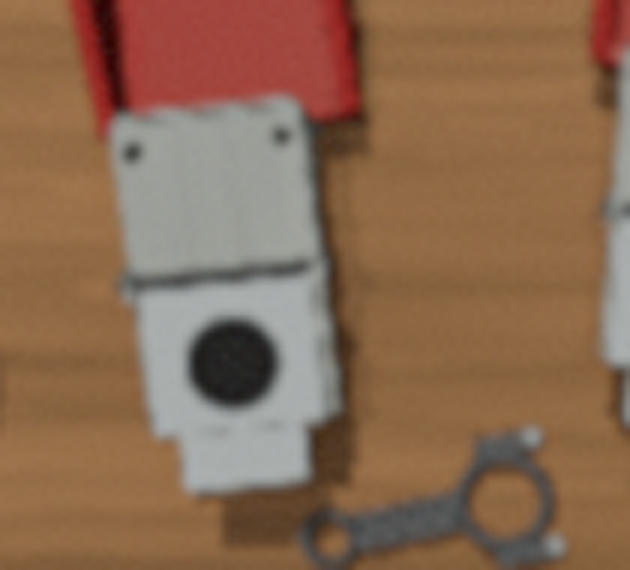

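```bash
python3 - <<'E'
from h import *
T=np.load("top0.npz");P=cloud(T)
S=np.load("scene0.npz");Q=cloud(S)
a=np.radians(6.5)
for n,A,I in(("top",P,T["image"]),("scene",Q,S["image"])):
    hsv=cv2.cvtColor(I,cv2.COLOR_RGB2HSV)
    m=(A[...,2]>0.06)&(A[...,2]<0.15)&(hsv[...,1]<70)&(A[...,0]>.2)&(A[...,0]<.75)&(A[...,1]>.1)&(A[...,1]<.4)
    p=A[m]
    o=np.array([.5378,.2045])
    for it in range(3):
        e=np.array([np.cos(a),np.sin(a)]);f=np.array([-e[1],e[0]])
        u=(p[:,:2]-o)@e;v=(p[:,:2]-o)@f
        # symmetry axis: mid of v per u-bin
        us=[];mid=[]
        for k in np.arange(-.05,.1,.01):
            s=(u>=k)&(u<k+.01)
            if s.sum()>20: us.append(k+.005);mid.append((v[s].max()+v[s].min())/2)
        sl=np.polyfit(us,mid,1); a+=np.arctan(sl[0]); 
    print(n,"yaw",np.degrees(a),sl)
    for k in np.arange(-.07,.13,.01):
        s=(u>=k)&(u<k+.01)
        if s.sum()>4: print("%.3f n%d z %.4f v %.3f %.3f"%(k+.005,s.sum(),np.median(p[s,2]),v[s].min(),v[s].max()))
E
```

```text
top yaw -7.812188570348672 [0.44076923 0.00840715]
-0.055 n16 z 0.0988 v -0.021 -0.005
-0.045 n50 z 0.1001 v -0.033 0.023
-0.035 n93 z 0.1021 v -0.047 0.025
-0.025 n115 z 0.1026 v -0.053 0.036
-0.015 n116 z 0.1047 v -0.050 0.045
-0.005 n126 z 0.1069 v -0.045 0.051
0.005 n152 z 0.1078 v -0.047 0.062
0.015 n150 z 0.1084 v -0.042 0.068
0.025 n151 z 0.1091 v -0.035 0.077
0.035 n151 z 0.1098 v -0.028 0.083
0.045 n151 z 0.1112 v -0.019 0.090
0.055 n153 z 0.1135 v -0.014 0.100
0.065 n142 z 0.1160 v -0.012 0.099
0.075 n123 z 0.1161 v 0.002 0.095
0.085 n91 z 0.1180 v 0.011 0.079
0.095 n62 z 0.1203 v 0.020 0.070
0.105 n34 z 0.1214 v 0.025 0.055
0.115 n5 z 0.1143 v 0.033 0.040
scene yaw -2.662617297124069 [0.16178348 0.00916414]
-0.055 n19 z 0.0998 v -0.022 0.162
-0.045 n36 z 0.1008 v -0.041 0.012
-0.035 n63 z 0.1017 v -0.043 0.032
-0.025 n68 z 0.1030 v -0.039 0.171
-0.015 n74 z 0.1046 v -0.046 0.039
-0.005 n84 z 0.1064 v -0.043 0.041
0.005 n81 z 0.1081 v -0.038 0.046
0.015 n78 z 0.1092 v -0.039 0.048
0.025 n90 z 0.1097 v -0.037 0.057
0.035 n112 z 0.1097 v -0.032 0.056
0.045 n93 z 0.1090 v -0.030 0.057
0.055 n106 z 0.1095 v -0.033 0.062
0.065 n88 z 0.1120 v -0.029 0.065
0.075 n84 z 0.1149 v -0.022 0.068
0.085 n82 z 0.1178 v -0.019 0.071
0.095 n97 z 0.1203 v -0.018 0.073
0.105 n185 z 0.1071 v -0.014 0.073
0.115 n145 z 0.1018 v -0.009 0.043
0.125 n37 z 0.0881 v -0.002 0.014
```

```bash
cat >> h.py <<'E'
def ray(c,uv,z):
    n=cv2.undistortPoints(np.array(uv,np.float32).reshape(-1,1,2),c["camera_matrix"],c["dist"]).reshape(-1,2)
    M=R.from_quat(c["rotation"]).as_matrix()
    d=np.c_[n,np.ones(len(n))]@M.T; t=(z-c["eye"][2])/d[:,2]
    return c["eye"]+d*t[:,None]
E
python3 - <<'E'
from h import *
T=np.load("top0.npz");P=cloud(T)
f=lambda x,y:(160+x/6-.4,170+y/6-.4)
g=ray(T,[f(130,283),f(320,265)],.108);t=ray(T,[f(187,492),f(310,487)],.10);sh=ray(T,[f(155,436),f(335,413)],.103)
b=ray(T,[f(113,115),f(300,98)],.125)
for n,q in zip("gtsb",(g,t,sh,b)):
    d=q[0]-q[1];print(n,q,q.mean(0),np.linalg.norm(d),np.degrees(np.arctan2(-d[0],d[1])))
for q in(sh,t,b):
    d=q.mean(0)-g.mean(0);print("axis",np.degrees(np.arctan(d[1]/d[0])),np.linalg.norm(d[:2]))
A=P; I=T["image"]; hsv=cv2.cvtColor(I,cv2.COLOR_RGB2HSV)
m=(A[...,2]<.13)&(hsv[...,1]>170)&(hsv[...,2]>80)&((hsv[...,0]<6)|(hsv[...,0]>174))&(A[...,0]>.6)&(A[...,1]>.12)&(A[...,1]<.4)
p=A[m];print("bin",p.min(0),p.max(0),cv2.minAreaRect((p[p[:,2]>.03][:,:2]*1000).astype(np.float32)))
# whole bench things: heights around loose rod
q=A[240:270,208:258];k=(q[...,2]>.008)&(q[...,2]<.05);print("rod",q[k].min(0),q[k].max(0))
E
```

```text
g [[0.57398039 0.25241505 0.108     ]
 [0.58158425 0.1661925  0.108     ]] [0.57778232 0.20930378 0.108     ] 0.08655718652988088 5.039801556326595
t [[0.47966183 0.22704806 0.1       ]
 [0.48165486 0.17127059 0.1       ]] [0.48065835 0.19915932 0.1       ] 0.055813063814454784 2.0464066806157586
s [[0.50494893 0.24126479 0.103     ]
 [0.51489117 0.15971179 0.103     ]] [0.50992005 0.20048829 0.103     ] 0.08215680004646805 6.950710932893908
b [[0.64850415 0.25752198 0.125     ]
 [0.65552469 0.17331863 0.125     ]] [0.65201442 0.2154203  0.125     ] 0.08449551679425359 4.766072195460314
axis 7.401425938921996 0.06843244948427543
axis 5.962836955771977 0.09765232358357273
axis 4.710377519338131 0.07448366842718548
bin [ 0.65318955  0.15633344 -0.00363319] [0.81488432 0.29003865 0.10188292] ((731.9015502929688, 223.26858520507812), (159.67919921875, 124.3800048828125), 4.258040904998779)
rod [0.44499934 0.06212036 0.00867783] [0.50832227 0.18626216 0.02546792]
```

Request:
send_rows(increments=[[[-0.022,0.044,0,0],[-0.022,0.044,0,0],[-0.022,0.044,0,0],[-0.022,0.044,0,0],[-0.022,0.044,0,0],[-0.022,0.044,0,-6],[0,0,0,-6],[0,0,0,-6]]], hand=1)

```text
clock: 0.9
eef_pos: [0.346, 0.2928, 0.2375]
tool_rot: [0.67, 0.742, -0.003, 0.001]
ft_force: [-0.5, -0.0, 0.4]
grip_width: 0.0002
```

Request:
send_rows(increments=[[[-0.026,0.025,0,0],[-0.026,0.025,0,0],[-0.026,0.025,0,0],[-0.026,0.025,0,0],[0,0,0.035,0],[0,0,0.035,0],[0,0,0.035,0],[0,0,0.03,0]]])

```text
clock: 1.7
eef_pos: [0.4643, 0.1939, 0.1004]
tool_rot: [0.671, 0.742, 0.0, 0.003]
ft_force: [0.3, -0.2, 0.0]
grip_width: -0.0001
```

```bash
python3 - <<'E'
from workcell import bot, viewer
import cv2,numpy as np
from h import *
o=bot.get_obs();print(o["eef_pos"],R.from_quat(o["tool_rot"]).as_matrix().T.round(3),o["ft_force"])
a=viewer.camera("scene")["image"][140:300,220:400,::-1];b=viewer.camera("top")["image"][130:290,150:330,::-1]
cv2.imwrite("pics/a1.png",cv2.resize(np.hstack([a,b]),(800,356),interpolation=cv2.INTER_CUBIC))
E
```

```text
[0.4642609  0.19394114 0.10040561] [[-0.1    0.995 -0.004]
 [ 0.995  0.1    0.003]
 [ 0.004 -0.003 -1.   ]] [ 0.34622826 -0.16969375  0.02747633]
```

View pics/a1.png

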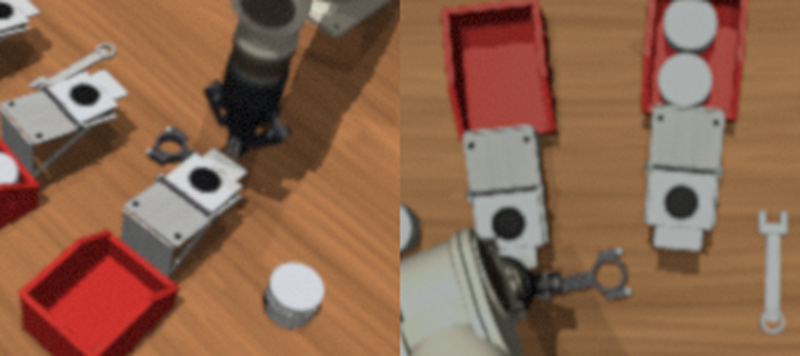

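Request:
send_rows(increments=[[[0,0,0.015,0],[0,0,0,0],[0,0.003,0,0],[0,0.003,0,0],[0,0.003,0,0],[0,0.003,0,0],[0,0.003,0,0],[0,0,0,0]]])

```text
clock: 2.6
eef_pos: [0.4709, 0.1948, 0.0874]
tool_rot: [0.67, 0.743, -0.008, -0.004]
ft_force: [0.4, -0.2, 0.2]
grip_width: 0.0003
```

Request:
send_rows(increments=[[[0,0.004,0,0],[0,0.004,0,0],[0,0.004,0,0],[0,0.004,0,0],[0,0.004,0,0],[0,0.004,0,0],[0,0.003,0,0],[0,0.002,0,0]]])

```text
clock: 3.4
eef_pos: [0.4721, 0.1948, 0.0795]
tool_rot: [0.667, 0.744, -0.031, -0.025]
ft_force: [-5.0, 0.7, -0.6]
grip_width: -0.0
```

```bash
python3 - <<'E'
from workcell import bot
from h import *
o=bot.get_obs();print(o["eef_pos"],R.from_quat(o["tool_rot"]).as_matrix().T.round(3),o["ft_force"],o["joint_pos"])
E
```

```text
[0.47209741 0.1947957  0.07947256] [[-0.109  0.994 -0.004]
 [ 0.991  0.108 -0.079]
 [-0.079 -0.012 -0.997]] [-5.00422918  0.68047571 -0.553532  ] [ 0.38115089  0.44661802 -0.15055969  1.05122364  0.01778401  0.27150733]
```

Request:
send_rows(increments=[[[0,0.006,-0.002,0],[0,0.006,-0.006,0],[0,0.006,-0.006,0],[0,0.006,-0.006,0],[0,0.006,-0.006,0],[0,0.006,-0.006,0],[0,0.006,-0.006,0],[0,0.006,-0.006,0]]])

```text
clock: 4.2
eef_pos: [0.4691, 0.1943, 0.102]
tool_rot: [0.661, 0.743, -0.079, -0.067]
ft_force: [-13.7, 0.3, -1.1]
grip_width: 0.0001
```

```bash
cat > look.py <<'E'
import sys
from workcell import bot, viewer
from h import *
o=bot.get_obs();print(o["clock"],o["eef_pos"].round(4),R.from_quat(o["tool_rot"]).as_matrix().T.round(3).tolist(),o["ft_force"].round(1),o["joint_pos"].round(2))
a=viewer.camera("scene");np.savez("s.npz",**a);b=viewer.camera("top")
a=a["image"][140:300,220:400,::-1];b=b["image"][130:290,150:330,::-1]
cv2.imwrite(f"pics/{sys.argv[1]}.png",cv2.resize(np.hstack([a,b]),(800,356),interpolation=cv2.INTER_CUBIC))
E
python3 look.py a2
```

```text
4.2 [0.4691 0.1943 0.102 ] [[-0.117, 0.993, -0.005], [0.972, 0.113, -0.207], [-0.205, -0.029, -0.978]] [-13.7   0.3  -1.1] [0.37 0.51 0.   1.27 0.05 0.24]
```

View pics/a2.png

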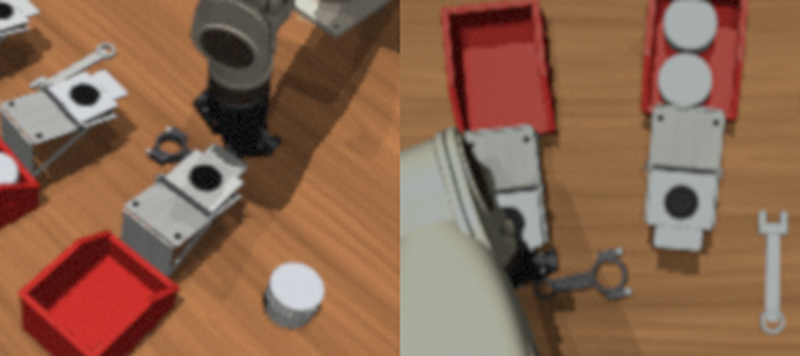

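Request:
send_rows(increments=[[[0,-0.03,0,0],[0,0,-0.045,0],[0,0,-0.045,0],[0,0,-0.045,0],[0,0,-0.045,0],[-0.03,0.035,-0.007,0],[-0.03,0.035,-0.007,0],[-0.03,0.035,-0.007,0]]])

```text
clock: 5.1
eef_pos: [0.5855, 0.117, 0.2856]
tool_rot: [0.657, 0.746, -0.088, -0.069]
ft_force: [0.8, 0.9, 0.9]
grip_width: 0.0004
```

```bash
python3 look.py a3
```

```text
5.1 [0.5855 0.117  0.2856] [[-0.128, 0.992, -0.013], [0.967, 0.121, -0.222], [-0.219, -0.041, -0.975]] [0.8 0.9 0.9] [0.2  0.64 0.71 1.86 0.   0.07]
```

View pics/a3.png

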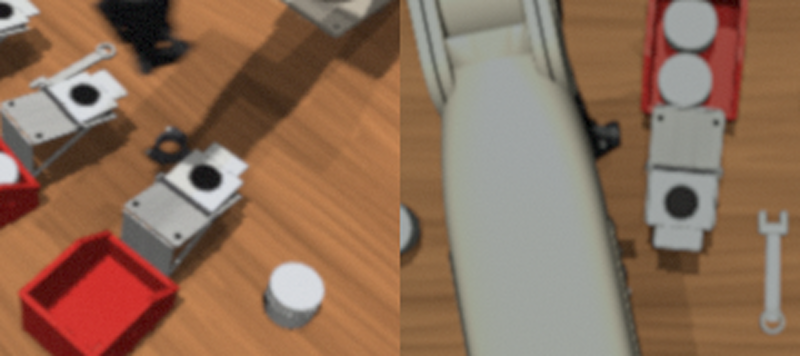

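Request:
send_rows(increments=[[[0,0.015,-0.045,0],[0,0.015,-0.045,0],[0,0.015,-0.045,0],[0,0.015,-0.045,0],[0,0.015,-0.045,0],[0,0.015,-0.045,0],[0,0.015,-0.045,0],[0,0.015,-0.045,0]]])

```text
clock: 6.0
eef_pos: [0.6167, 0.1111, 0.438]
tool_rot: [0.664, 0.747, -0.016, -0.012]
ft_force: [-0.4, 0.2, -0.1]
grip_width: 0.0005
```

```bash
python3 look.py a4
```

```text
6.0 [0.6167 0.1111 0.438 ] [[-0.118, 0.993, -0.004], [0.992, 0.117, -0.04], [-0.039, -0.009, -0.999]] [-0.4  0.2 -0.1] [ 0.18  0.68  1.22  2.15 -0.    0.06]
```

Request:
send_rows(increments=[[[0,0,-0.05,0],[0,0,-0.05,0],[0,0,-0.05,0],[0,0,-0.05,0],[0,0,-0.05,0],[0,0,-0.05,0],[0,0,-0.05,0],[0,0,-0.05,0]]])

```text
clock: 6.9
eef_pos: [0.4836, 0.0877, 0.6094]
tool_rot: [0.661, 0.744, 0.08, 0.063]
ft_force: [0.1, -0.8, 0.8]
grip_width: -0.0
```

```bash
python3 look.py a4
```

```text
6.9 [0.4836 0.0877 0.6094] [[-0.119, 0.993, 0.011], [0.973, 0.115, 0.202], [0.199, 0.035, -0.979]] [ 0.1 -0.8  0.8] [ 0.18  0.29  1.07  2.15 -0.    0.06]
```

Request:
send_rows(increments=[[[0,0.015,-0.045,0],[0,0.015,-0.045,0],[0,0.015,-0.045,0],[0,0.015,-0.045,0],[0,0.015,-0.045,0],[0,0.015,-0.045,0],[0,0.015,-0.045,0],[0,0.015,-0.045,0]]])

```text
clock: 7.8
eef_pos: [0.4264, 0.0708, 0.7294]
tool_rot: [0.644, 0.725, 0.19, 0.151]
ft_force: [0.3, -0.1, 1.3]
grip_width: -0.0
```

```bash
python3 look.py a4
```

```text
7.8 [0.4264 0.0708 0.7294] [[-0.124, 0.992, 0.025], [0.877, 0.098, 0.471], [0.465, 0.081, -0.882]] [ 0.3 -0.1  1.3] [0.16 0.13 1.2  2.15 0.   0.04]
```

Request:
send_rows(increments=[[[0,0.01,-0.045,0],[0,0.01,-0.045,0],[0,0.01,-0.045,0],[0,0.01,-0.045,0],[0,0.01,-0.045,0],[0,0,0,0],[0,0,0,0],[0,0,0,0]]])

```text
clock: 8.7
eef_pos: [0.3412, 0.0546, 0.7942]
tool_rot: [0.629, 0.707, 0.252, 0.202]
ft_force: [0.5, -0.4, -0.1]
grip_width: 0.0002
```

```bash
python3 look.py a4
```

```text
8.7 [0.3412 0.0546 0.7942] [[-0.128, 0.991, 0.031], [0.788, 0.082, 0.61], [0.602, 0.102, -0.792]] [ 0.5 -0.4 -0.1] [ 0.15 -0.03  1.2   2.15  0.01  0.04]
```

Request:
send_rows(increments=[[[0.0075,-0.021,0.041,0],[0.0075,-0.021,0.041,0],[0.0075,-0.021,0.041,0],[0.0075,-0.021,0.041,0],[0.0075,-0.021,0.041,0],[0.0075,-0.021,0.041,0],[0.0075,-0.021,0.041,0],[0.0075,-0.021,0.041,0]]])

```text
clock: 9.6
eef_pos: [0.4044, 0.13, 0.4531]
tool_rot: [0.63, 0.707, 0.249, 0.202]
ft_force: [0.8, 0.6, 0.6]
grip_width: 0.0001
```

```bash
python3 look.py a4; cat > go.py <<'E'
import sys
from workcell import bot
from h import *
o=bot.get_obs();M=R.from_quat(o["tool_rot"]).as_matrix();p=o["eef_pos"]
t=np.array([float(a) for a in sys.argv[1:4]])
print(p.round(4),M.T.round(3).tolist(),o["ft_force"].round(1)); print("tool delta",(M.T@(t-p)).round(4),np.linalg.norm(t-p))
E
python3 go.py .44 .197 .16
```

```text
9.6 [0.4044 0.13   0.4531] [[-0.125, 0.992, 0.028], [0.79, 0.082, 0.607], [0.6, 0.098, -0.794]] [0.8 0.6 0.6] [ 0.42 -0.41 -0.24  1.1  -0.15  0.25]
[0.3982 0.1278 0.4366] [[-0.126, 0.992, 0.019], [0.808, 0.091, 0.583], [0.576, 0.089, -0.813]] [-0.6 -0.5 -3.5]
tool delta [ 0.0581 -0.1211  0.255 ] 0.288201766626256
```

Request:
send_rows(increments=[[[0.01,-0.02,0.042,0],[0.01,-0.02,0.042,0],[0.01,-0.02,0.042,0],[0.01,-0.02,0.042,0],[0.01,-0.02,0.042,0],[0.008,-0.02,0.04,0],[0,0,0,0],[0,0,0,0]]])

```text
clock: 10.5
eef_pos: [0.4611, 0.2063, 0.1987]
tool_rot: [0.63, 0.707, 0.251, 0.202]
ft_force: [0.4, 0.4, 1.1]
grip_width: 0.0001
```

```bash
python3 look.py a5;python3 go.py .45 .197 .087
```

```text
10.5 [0.4611 0.2063 0.1987] [[-0.125, 0.992, 0.03], [0.788, 0.08, 0.61], [0.602, 0.1, -0.792]] [0.4 0.4 1.1] [ 0.56 -0.1  -0.71  0.34 -0.24  0.37]
[0.4608 0.206  0.1996] [[-0.124, 0.992, 0.031], [0.788, 0.079, 0.611], [0.603, 0.101, -0.791]] [ 0.7 -0.1 -0. ]
tool delta [-0.0111 -0.078   0.0816] 0.11344492626075633
```

View pics/a5.png

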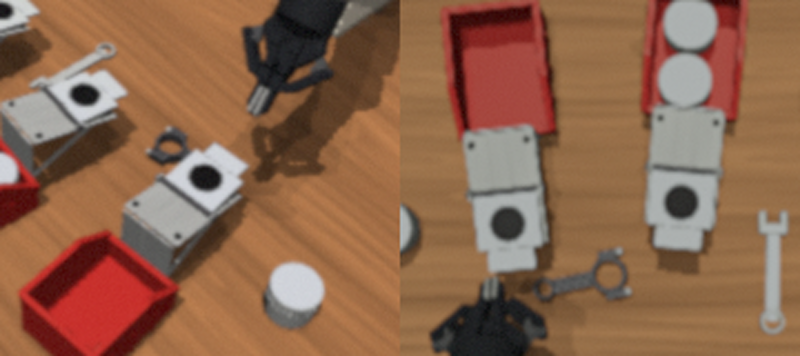

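Request:
send_rows(increments=[[[-0.004,-0.026,0,0],[-0.004,-0.026,0,0],[-0.003,-0.026,0,0],[0,0,0.027,0],[0,0,0.027,0],[0,0,0.027,0],[0,0,0,0],[0,0,0,0]]])

```text
clock: 11.4
eef_pos: [0.4688, 0.2062, 0.1159]
tool_rot: [0.628, 0.696, 0.276, 0.21]
ft_force: [-0.4, -0.8, 0.1]
grip_width: -0.0002
```

```bash
python3 look.py a6;python3 go.py .472 .199 .079
```

```text
11.4 [0.4688 0.2062 0.1159] [[-0.122, 0.991, 0.054], [0.759, 0.058, 0.648], [0.639, 0.12, -0.759]] [-0.4 -0.8  0.1] [ 0.55  0.07 -0.89 -0.06 -0.23  0.36]
[0.4686 0.2064 0.1164] [[-0.122, 0.991, 0.054], [0.759, 0.058, 0.649], [0.64, 0.121, -0.759]] [-0.5 -0.1  0.6]
tool delta [-0.0098 -0.0221  0.0297] 0.03825156264151457
```

View pics/a6.png

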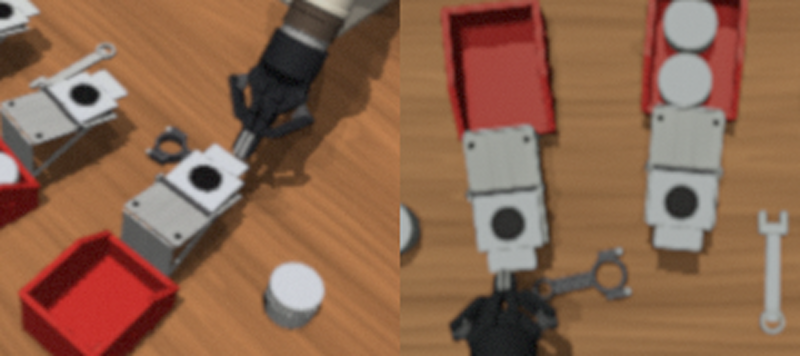

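Request:
send_rows(increments=[[[-0.002,-0.01,-0.009,0],[-0.002,-0.01,-0.009,0],[0,0,0,0],[-0.001,-0.008,0.009,0],[-0.001,-0.008,0.009,0],[-0.001,-0.008,0.009,0],[0,0,0,0],[0,0,0,0]]])

```text
clock: 12.3
eef_pos: [0.4392, 0.1991, 0.0877]
tool_rot: [0.626, 0.695, 0.283, 0.212]
ft_force: [-0.8, -0.5, 0.6]
grip_width: 0.0
```

```bash
python3 look.py a7;python3 go.py .452 .199 .083
```

```text
12.3 [0.4392 0.1991 0.0877] [[-0.126, 0.99, 0.06], [0.75, 0.056, 0.659], [0.649, 0.128, -0.75]] [-0.8 -0.5  0.6] [ 0.58  0.1  -1.   -0.22 -0.25  0.38]
[0.4393 0.1992 0.088 ] [[-0.126, 0.99, 0.06], [0.75, 0.055, 0.659], [0.649, 0.129, -0.75]] [-0.  -0.4 -0. ]
tool delta [-0.0021  0.0062  0.0119] 0.013606260985163172
```

Request:
send_rows(increments=[[[-0.001,0.006,0.007,0],[-0.001,0.006,0.007,0],[-0.001,0.006,0.007,0],[-0.001,0.005,0.006,0],[0,0,0,0],[0,0,0,0],[0,0,0,0],[0,0,0,0]]])

```text
clock: 13.2
eef_pos: [0.4801, 0.2005, 0.0844]
tool_rot: [0.626, 0.694, 0.285, 0.213]
ft_force: [-0.2, 0.1, 0.8]
grip_width: -0.0002
```

```bash
python3 look.py a8;python3 go.py .475 .2 .103
```

```text
13.2 [0.4801 0.2005 0.0844] [[-0.125, 0.99, 0.062], [0.747, 0.053, 0.662], [0.652, 0.129, -0.747]] [-0.2  0.1  0.8] [ 0.51  0.17 -0.94 -0.24 -0.21  0.33]
[0.4801 0.2006 0.0845] [[-0.125, 0.99, 0.062], [0.747, 0.053, 0.662], [0.653, 0.129, -0.747]] [-0.4 -0.2  0. ]
tool delta [ 0.0012  0.0084 -0.0172] 0.019175282589185404
```

View pics/a8.png

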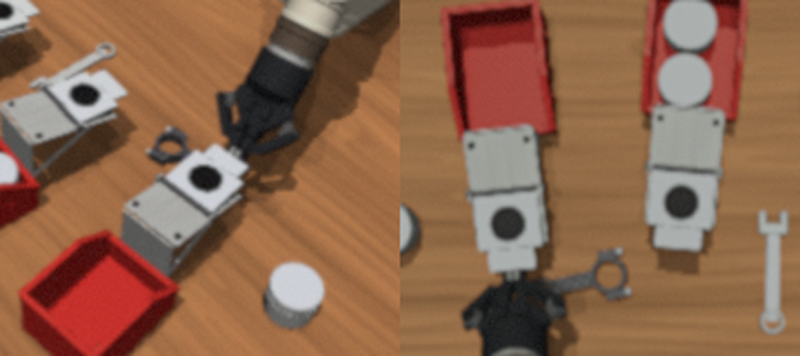

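Request:
send_rows(increments=[[[0,0.004,-0.0045,0],[0,0.004,-0.0045,0],[0,0.004,-0.0045,0],[0,0.004,-0.0045,0],[0,0.004,-0.0045,0],[0,0.004,-0.0045,0],[0,0.004,-0.0045,0],[0,0.004,-0.0045,0]]])

```text
clock: 14.1
eef_pos: [0.4782, 0.1969, 0.1352]
tool_rot: [0.626, 0.695, 0.284, 0.212]
ft_force: [-0.3, 0.2, -1.5]
grip_width: -0.0
```

```bash
python3 look.py a9;python3 go.py .475 .2 .103
```

```text
14.1 [0.4782 0.1969 0.1352] [[-0.127, 0.99, 0.061], [0.75, 0.055, 0.659], [0.649, 0.129, -0.749]] [-0.3  0.2 -1.5] [ 0.5   0.03 -0.87 -0.03 -0.2   0.33]
[0.4788 0.1972 0.136 ] [[-0.127, 0.99, 0.062], [0.749, 0.055, 0.661], [0.651, 0.13, -0.748]] [ 0.6  0.5 -0.3]
tool delta [ 0.0012 -0.0245  0.0226] 0.03333374315904205
```

View pics/a9.png

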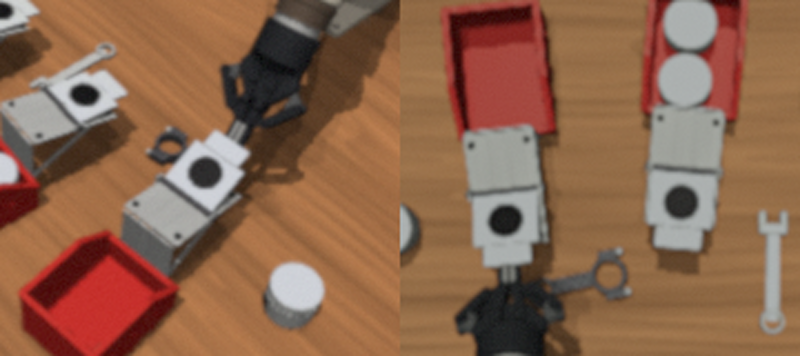

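Request:
send_rows(increments=[[[0,0.006,-0.002,0],[0,0.006,-0.002,0],[0,0.006,-0.002,0],[0,0.007,-0.002,0],[0,0.007,-0.001,0],[0,0.007,-0.001,0],[0,0.007,0,0],[0,0.007,0,0]]])

```text
clock: 15.0
eef_pos: [0.5137, 0.1992, 0.1808]
tool_rot: [0.626, 0.695, 0.284, 0.211]
ft_force: [0.7, 0.2, -1.8]
grip_width: 0.0002
```

```bash
python3 look.py a10;python3 go.py .56 .205 .19
```

```text
15.0 [0.5137 0.1992 0.1808] [[-0.128, 0.99, 0.062], [0.75, 0.056, 0.659], [0.649, 0.131, -0.75]] [ 0.7  0.2 -1.8] [ 0.46  0.   -0.73  0.13 -0.17  0.29]
[0.5148 0.1994 0.1819] [[-0.128, 0.99, 0.062], [0.749, 0.055, 0.661], [0.651, 0.131, -0.748]] [-0.1 -0.3  0.6]
tool delta [0.0002 0.0395 0.0241] 0.04629305629255674
```

View pics/a10.png

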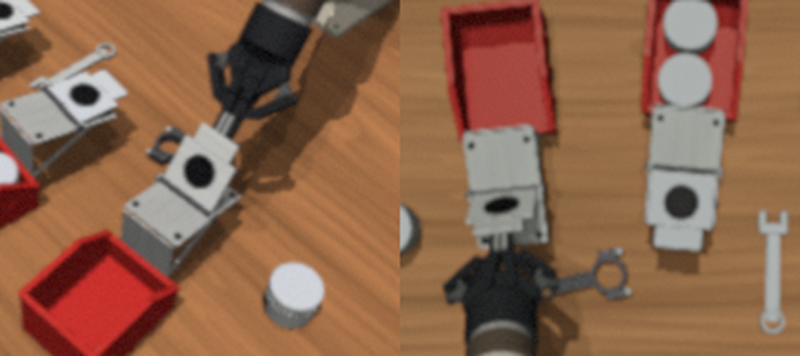

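Request:
send_rows(increments=[[[0,0.006,0.003,0],[0,0.006,0.003,0],[0,0.006,0.004,0],[0,0.006,0.004,0],[0,0.006,0.004,0],[0,0.006,0.005,0],[0,0.006,0.005,0],[0,0.006,0.005,0]]])

```text
clock: 15.9
eef_pos: [0.5763, 0.206, 0.1884]
tool_rot: [0.626, 0.695, 0.284, 0.212]
ft_force: [-0.9, 0.5, -0.8]
grip_width: 0.0001
```

```bash
python3 look.py a11;python3 go.py .62 .21 .165
```

```text
15.9 [0.5763 0.206  0.1884] [[-0.126, 0.99, 0.061], [0.75, 0.055, 0.66], [0.65, 0.129, -0.749]] [-0.9  0.5 -0.8] [ 0.41  0.1  -0.6   0.15 -0.14  0.25]
[0.5772 0.2063 0.1892] [[-0.126, 0.99, 0.061], [0.748, 0.054, 0.661], [0.651, 0.129, -0.748]] [ 1.1 -0.4 -0.4]
tool delta [-0.0032  0.0163  0.0464] 0.04931131486212458
```

View pics/a11.png

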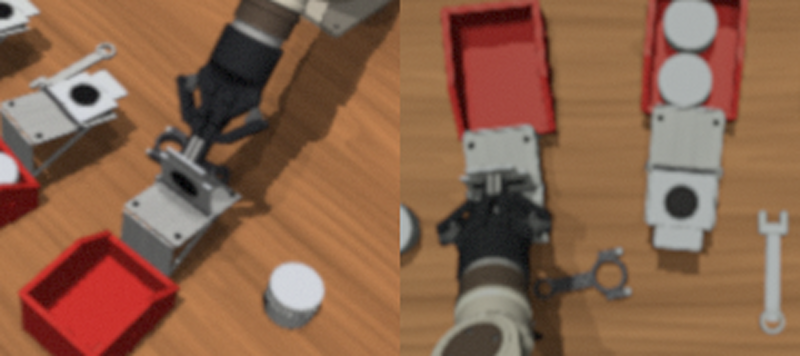

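Request:
send_rows(increments=[[[0,0.005,0.006,0],[0,0.004,0.006,0],[0,0.003,0.006,0],[0,0.003,0.006,0],[0,0.002,0.007,0],[0,0.001,0.007,0],[0,0,0.007,0],[0,0,0.007,0]]])

```text
clock: 16.8
eef_pos: [0.6285, 0.2143, 0.1602]
tool_rot: [0.626, 0.694, 0.285, 0.213]
ft_force: [-0.3, -1.1, 0.9]
grip_width: -0.0
```

```bash
python3 look.py a12;python3 go.py .635 .215 .137
```

```text
16.8 [0.6285 0.2143 0.1602] [[-0.126, 0.99, 0.061], [0.748, 0.054, 0.662], [0.652, 0.129, -0.747]] [-0.3 -1.1  0.9] [ 0.38  0.24 -0.52  0.09 -0.12  0.23]
[0.6283 0.2142 0.1596] [[-0.126, 0.99, 0.061], [0.749, 0.054, 0.661], [0.651, 0.129, -0.748]] [ 0.6  0.3 -0.3]
tool delta [-0.0015 -0.0098  0.0214] 0.02357288925394476
```

View pics/a12.png

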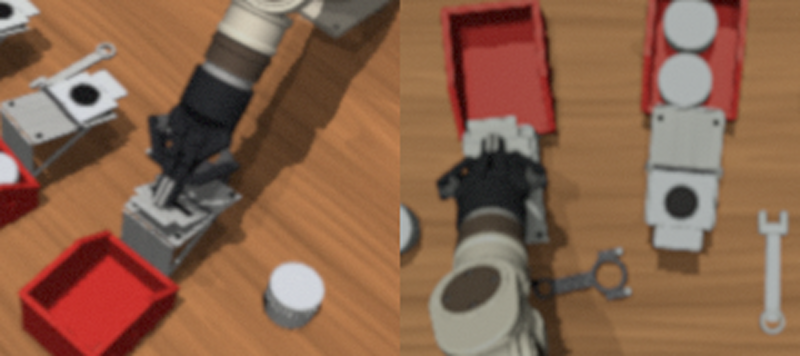

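Request:
send_rows(increments=[[[0,-0.0015,0.005,0],[0,-0.0015,0.005,0],[0,-0.002,0.005,0],[0,-0.002,0.004,0],[0,-0.002,0.003,0],[0,-0.002,0.003,0],[0,-0.002,0.003,0],[0,-0.002,0.003,0]]])

```text
clock: 17.7
eef_pos: [0.6369, 0.2166, 0.1411]
tool_rot: [0.624, 0.691, 0.291, 0.219]
ft_force: [-23.2, -7.0, 24.6]
grip_width: 0.0002
```

```bash
python3 look.py a13;python3 go.py .635 .215 .137
```

```text
17.7 [0.6369 0.2166 0.1411] [[-0.125, 0.99, 0.06], [0.735, 0.051, 0.676], [0.667, 0.129, -0.734]] [-23.2  -7.   24.6] [ 0.38  0.28 -0.55  0.   -0.13  0.23]
[0.637  0.2166 0.141 ] [[-0.125, 0.99, 0.06], [0.735, 0.051, 0.676], [0.667, 0.129, -0.734]] [-26.4  -7.7  27.2]
tool delta [-0.0016 -0.0042  0.0014] 0.004726714271662438
```

View pics/a13.png

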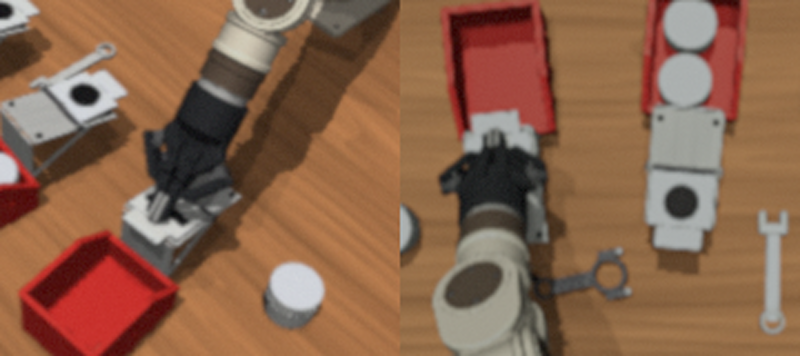

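Request:
send_rows(increments=[[[0,0,-0.01,0],[0,0.01,-0.02,0],[0,0.015,-0.025,0],[0,0.015,-0.03,0],[0,0.015,-0.03,0],[0,0.01,-0.035,0],[0,0,-0.035,0],[0,0,-0.035,0]]])

```text
clock: 18.6
eef_pos: [0.5327, 0.1911, 0.3478]
tool_rot: [0.624, 0.693, 0.288, 0.216]
ft_force: [0.6, -0.1, 0.7]
grip_width: -0.0003
```

Request:
send_rows(increments=[[[0,0,-0.04,0],[0,0,-0.04,0],[0,0,-0.03,0],[0,0,0,0],[0,0,0,0],[0,0,0,0],[0,0,0,0],[0,0,0,0]]])

```text
clock: 19.4
eef_pos: [0.4564, 0.177, 0.4326]
tool_rot: [0.623, 0.693, 0.29, 0.215]
ft_force: [0.1, -0.4, 0.6]
grip_width: 0.0003
```

```bash
python3 look.py a14; python3 - <<'E'
from h import *
from workcell import viewer
for n in("scene","top"):
    c=viewer.camera(n);A=cloud(c);o=np.array([.577,.209]);e=np.array([np.cos(.09),np.sin(.09)])
    d=A[...,:2]-o;u=d@e;v=d@np.array([-e[1],e[0]])
    for k in np.arange(-.06,.1,.01):
        s=(u>k)&(u<k+.01)&(abs(v)<.02)&(A[...,2]>.07)&(A[...,2]<.2)
        if s.sum()>4: print(n,"%.3f %.4f"%(k+.005,np.median(A[s][:,2])),s.sum())
    b=np.load(n+"0.npz");df=np.abs(c["image"].astype(int)-b["image"]).max(2)
    cv2.imwrite(f"pics/end_{n}.png",cv2.resize(c["image"][:,:,::-1],(800,600)))
E
```

```text
19.4 [0.4564 0.177  0.4326] [[-0.13, 0.989, 0.064], [0.74, 0.054, 0.671], [0.66, 0.134, -0.739]] [ 0.1 -0.4  0.6] [ 0.48 -0.33 -0.31  0.88 -0.19  0.3 ]
scene -0.055 0.0891 29
scene -0.045 0.0922 33
scene -0.035 0.0945 35
scene -0.025 0.0973 33
scene -0.015 0.0999 33
scene -0.005 0.1038 11
scene 0.005 0.1131 35
scene 0.015 0.1160 38
scene 0.025 0.1186 35
scene 0.035 0.1219 35
scene 0.045 0.1241 41
scene 0.055 0.1265 36
scene 0.065 0.1291 40
scene 0.075 0.0943 110
scene 0.085 0.1341 39
scene 0.095 0.1365 28
top -0.055 0.0896 57
top -0.045 0.0919 52
top -0.035 0.0955 53
top -0.025 0.0969 57
top -0.015 0.1000 55
top -0.005 0.1049 56
top 0.005 0.1128 55
top 0.015 0.1163 56
top 0.025 0.1190 57
top 0.035 0.1233 57
top 0.045 0.1240 54
top 0.055 0.1262 58
top 0.065 0.1295 57
top 0.075 0.1326 61
top 0.085 0.1348 56
top 0.095 0.1347 9
```

View pics/end_scene.png

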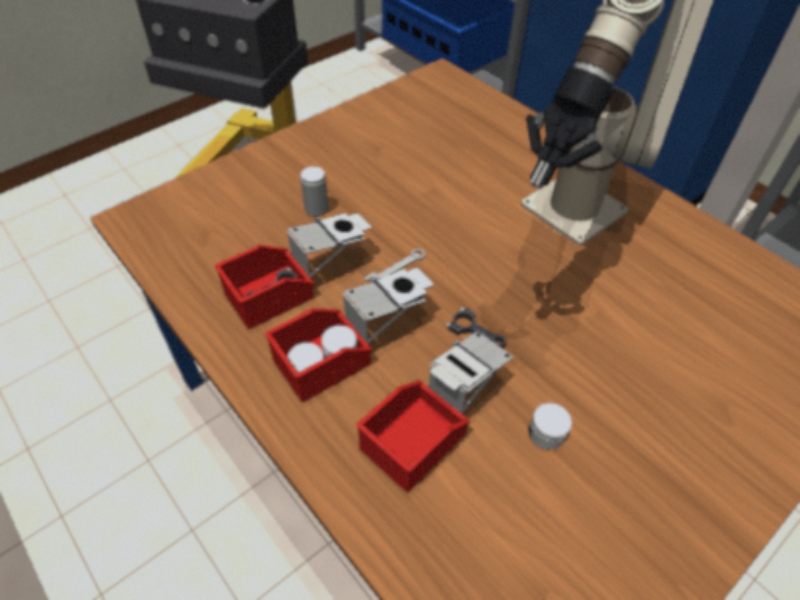

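View pics/end_top.png

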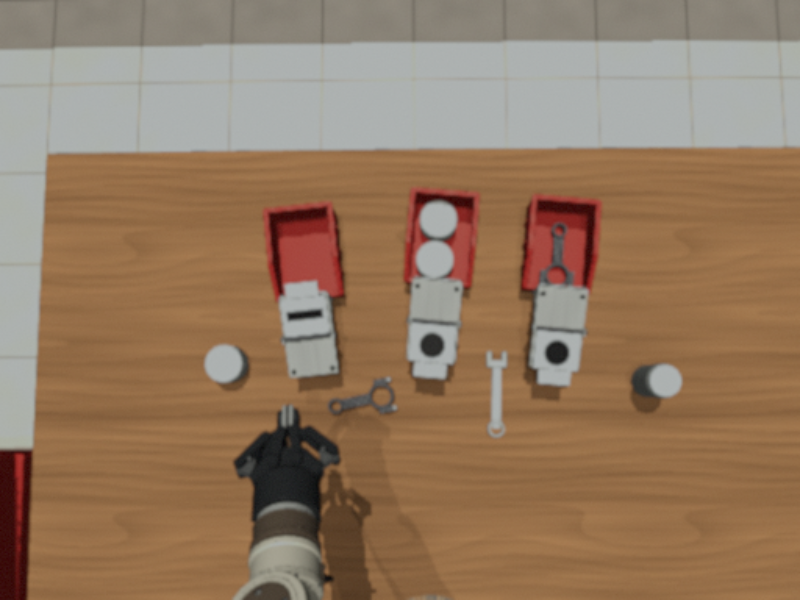

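The flap lies on the far half with its bar face up at (305,314) in the top view. Its measured slope is about 15°, parallel to the plate. The other flaps and the loose things sit at the same pixels as before.

```bash
python3 -c "
from workcell import order
print(order.job_done())"
```

```text
the job is handed in; nothing more can be done
None
```

The empty bin's marker flap is turned right over, lies flat on the far half of its plate with the bar face up, and the job is handed in at about 19.6 s of 42 s.

**What I did:** My first try was to drag the tab up by friction with a vertical finger. It only slid and did not lift the flap. The moves cannot tilt the tool directly, so I ran the arm against its joint-4 limit up high, well clear of everything, which tilted the fingers about 40° forward. I then put the closed fingertip under the tab, steered the flap round its pivot, pressed it down with about 27 N downward, and backed away.

**Last checks:**
- **Flap angle:** both cameras' depth shows it rising at about 15 to 15.5°, parallel to the plate (15° expected). The joint value itself is not readable, so this rests on the images.
- **Other things:** the other two flaps, the stock and the loose things look to be where they started, judged by eye against the first pictures rather than measured.
- **Robot:** the arm is clear of everything, with a wrist force reading of about 0.7 N, which is noise.

No check failed or disagreed, except one scene-camera depth reading 75 mm from the pivot. It read about 94 mm where the top camera read 133 mm, probably because other surfaces fell into that strip.

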